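# Set the display slope with a pendulum angle gauge on a ridged joist offcut

## Robot

A 6-joint arm with a two-finger parallel gripper is mounted at the origin on the work surface. World frame = base frame: x ahead of the robot, y to its left, z up, the work surface at z = 0. Lengths are in mm, angles in rad, forces in N, time in s.
With the tool pointing down it reaches from about 375 to 900 mm from the base axis. Payload 3.1 kg.
Tool frame: the origin (TCP) lies at the very end of the fingers, on their centre line; the grasp point (between the pads) lies 19 mm behind it; z points along the fingers, y is the line along which they close (so a half turn about z gives the same grasp; the last joint's range is limited). The gripper opens to 87 mm and grips with 3 to 60 N. Pads are 19 mm wide; open, the fingers measure 117 mm over their backs; the gripper's body (75 mm by 190 mm) begins 51 mm behind the grasp point.
Start: joints at [-1.359, 0.527, 1.433, -0, 1.181, -0.178], TCP at [238.1, -577.845, 222.548] pointing down, gripper open.
Joint ranges: [-3.08, 3.08], [-0.75, 2.2], [0.22, 2.44], [-1.43, 4.57], [0, 2.65], [-2.85, 2.85]. Speed limits (rad/s): [2.79, 2.79, 3.14, 3.14, 3.14, 3.14].

## Interface

Orientations are given as [roll, pitch, yaw] about the fixed x, y, z axes, in that order (R = Rz(yaw) Ry(pitch) Rx(roll)).
In Python, from rig import telemetry, imaging, r, recognise, landmark_of gives the robot as it stands.
- The arm moves only by the shell command python3 -m jog 'ROWS' [OPENING] [FORCE]. ROWS is JSON, a list of rows, each an object with "translation": the shift along the tool's x, y, z in m, a list of three; "roll": the turn about the tool's z in rad. A call has 1 to 12 rows; each row shifts and turns the commanded pose from where the row before left it, along the tool's axes as they then stand; what a row does not reach is not made up. A row lasts 1/12 s, in which the tool goes at most 41.7 mm and 7.16 degrees, less where a joint would pass 70% of its speed; a pose out of reach is approached as far as the arm can. A call with a gripper value outside its range is refused whole. OPENING is the opening, from 0 (shut) to 1 (fully open), set as the call begins (- or left out, the last holds). The fingers move at their own pace and stop on an object; FORCE is the grip in N (left out, the last holds). Time passes only in rows, so rows that do not move let the fingers close. It gives the time, the measured TCP pose, the force, the opening and the grip force at its end, in the units of the state.
- telemetry.observe(): the state, without advancing time (a new reading comes with each control period).
- imaging.capture(name): name is "scene" or "top"; returns a dict with "image" (420x560x3 uint8, red, green, blue), "range_z" (420x560 float32, mm along the optical axis (not along the pixel's ray), 0 where there is no reading), "mtx" (3x3 intrinsics, pixels), "k1" (the pictures are not rectified: a ray, as slopes to the right and down, at radius r is drawn at 1 + k1 r^2 times it, then the intrinsics apply), "rvec" (rotation vector, rad) and "tvec" (3), from world to camera coordinates, as OpenCV has them. Camera axes: x right, y down, z forward; pixel columns grow to the right and rows downward; lengths in mm; the calibration is good to about 2 mm. A picture is of the moment at which its call begins.
- r.close_job(): hands the job in; it is judged then, once.
Trained networks look in the newest picture that a camera, given by its name, has taken for a name from the list of things; names that differ only in an ending like _2 or _b are one class to them, and where a whole thing is asked for, a point or a joint stands for the part that bears it (a point fixed in the world has none). Each returns a list of dicts, best first, with "confidence" (0 to 1); they miss things now and then, are a little off and sometimes report something else, mostly with a low value. They report only what shows in the picture. A call takes as long as a camera call. They do not tell look-alikes from the thing itself.
- recognise(query, camera): "uv" ([column, row] in pixels, amid what is visible of it).
- landmark_of(query, camera): "uv" ([column, row] in pixels: a listed point, or the origin of a listed thing).
The state is a dict: "time_s": time; "joint_positions": joint angles; "joint_velocities": joint speeds; "joint_efforts": joint torques, N m; "ee_pos": TCP position; "eef_rot": TCP orientation; "wrist_force": force on the tool from outside, world axes, zero at the start; "torque": the same for the moment, N m; "opening": finger opening in mm; "finger_force": force on a finger pad.
Only numpy, scipy, OpenCV 4.12 (cv2) and the standard library are available. Lean on these libraries where they do the work, as an engineer would, in place of code of your own. Each camera call takes 0.05 s, during which the arm holds its last target. There are 200 camera calls.

## Task

Get the angle gauge ready for a colleague to scribe the slope of the new soap display: first swing the red-knobbed hold-down lever off the gauge's foot, all the way round to its stop at the green notch mark. Then take the gauge by its black grip and, without lifting it off the offcut, rock it on the wooden ridge until its swinging black pointer settles inside the red mark on the dial. Finish while still gripping it there, steady, with its foot pressed lightly on the ridge and the lever left in the green notch; leave the soaps and other things on the bench where they are.

Things in the scene. Friction and masses are not known exactly. Their poses are not given: they have to be found in the camera images.
- stud: Joist offcut, pale wood block fixed to the bench, 70 mm in x, 280 mm in y (from y = -160 to +120), 40 mm high; origin on its underside, below the ridge; z up. The dial of the gauge faces its +x, away from the robot. The ridge crosses it at y = 0; the lever's pivot stands at y = -120 mm.
- ridge: Brown half-round wooden ridge fixed across the top of the offcut, on which the gauge rocks: radius 20 mm, 70 mm long. Origin on the axis of its round, level with the offcut's top (40 mm above the bench), so its crest is 20 mm higher; x runs along the ridge, axes parallel to the offcut's.
- hold_down (a joint): Angle of the steel hold-down lever, rad, about a vertical axis, counter-clockwise seen from above: near 0 (red notch mark) its nose lies over the low end of the gauge's foot and blocks it; 1.2 is its stop, at the green notch mark. Stiff (about 1.3 N at the knob) and stays where it is left. Its bars are 8 mm thick, their tops 70 mm above the bench.
- lever_knob (a point): Point on the lever's red upright knob (18 mm diameter, 45 mm tall), 91 mm above the bench; the knob's top is 113 mm above the bench. It runs round the lever's vertical pivot at 80 mm radius; at joint 0 it lies on the offcut's -y side of the pivot, and it moves towards the offcut's +x as the angle grows. Site axes turn with the lever.
- gauge: Loose angle gauge, 0.3-0.5 kg: foot bar (30 mm x, 160 mm y, 12 mm thick), blue dial 130 mm across, white face to +x, centre 77 mm up, black grip on top. Origin: centre of the foot's flat underside; y along the foot, z up the gauge. Starts leaning +0.25 rad about x: -y end down on the offcut, underside's middle on the ridge. Rocks to -0.25.
- gauge_grip (a point): Middle of the gauge's black grip, 166 mm up the gauge's z axis from its origin. The grip is a block 34 mm in the gauge's y and 26 mm in its x, from 137 to 187 mm up; axes as the gauge's.
- pointer (a joint): Angle of the gauge's black pendulum pointer, rad, about the gauge's x axis: 0 hangs along the gauge's -z, positive towards its +y end. It always swings to hang plumb (so it reads minus the gauge's lean) and settles in about 1.5 s.
- pointer_tip (a point): Lower tip of the black pointer, 52 mm from the dial's centre, in front of the white face.
- mark (a joint): Angle at which the red mark is set on the dial, rad, same zero and sense as the pointer's; it is stiff and stays where it is.
- mark_mid (a point): Middle of the red mark, a tab 10 mm wide on the white face, 52 mm from the dial's centre. The pointer tip coincides with this point when exactly on the mark.
- soap_yellow: Yellow round soap, 66 mm across, 30 mm tall, bystander; origin under its centre.
- soap_brown: Brown round soap, 66 mm across, 30 mm tall, bystander; origin under its centre.
- soap_cream: Cream round soap, 76 mm across, 34 mm tall, bystander; origin under its centre.
- mallet: Hammer lying on the bench, bystander.
- screw_jar: Jar with yellow cap, 64 mm across, 90 mm tall, bystander; origin under its centre.
- cleat: Loose wooden cleat, 200 x 45 x 22 mm, bystander; origin under its centre.
Things that resemble listed ones, but are neither listed nor needed, are in the scene too. What is shaped like the gauge but turquoise or yellow is not meant.

How it is judged:
By the outcome, as a careful person would: the job done as asked, in the order asked, and still so for the second after the job is handed in, while the arm keeps its last pose, push and grip.
It also fails if it takes over 51 s, if anything falls off the work surface, if the arm or the gripper's body presses on something with over 40 N, if the wrist force passes 120 N, or if a joint passes its speed limit or range.

## Working session

There is one attempt and no reset: what is moved stays moved. The work goes in short steps, Python scripts to look and compute and a shell command to move; the robot and the scene stay as the last step left them, time stands still between calls to the robot, and variables do not carry over. Pictures are saved under pics/ and viewed, at most 10 in all, crops included, and the job is handed in when it is done.

```bash
mkdir -p pics
cat > h.py <<'E'
import numpy as np,cv2
from rig import telemetry,imaging,r,recognise,landmark_of
def cap(n):
    c=imaging.capture(n);c['R']=cv2.Rodrigues(np.array(c['rvec'],float))[0];c['t']=np.array(c['tvec'],float).ravel();return c
def slope(c,uv):
    k=np.array([c['k1'],0,0,0],float)
    return cv2.undistortPoints(np.array([[uv]],float),np.array(c['mtx'],float),k)[0,0]
def ray(c,uv):
    s=slope(c,uv);return -c['R'].T@c['t'], c['R'].T@np.array([s[0],s[1],1.])
def at_z(c,uv,z):
    o,d=ray(c,uv);return o+d*(z-o[2])/d[2]
def at_depth(c,uv):
    u,v=int(round(uv[0])),int(round(uv[1]));p=c['range_z'][max(0,v-2):v+3,max(0,u-2):u+3];p=p[p>0]
    o,d=ray(c,uv);return o+d*(np.median(p) if p.size else np.nan)
def proj(c,P):
    return cv2.projectPoints(np.array(P,float).reshape(-1,3),np.array(c['rvec'],float),c['t'],np.array(c['mtx'],float),np.array([c['k1'],0,0,0],float))[0][:,0]
def save(n,im): cv2.imwrite('pics/'+n,im[:,:,::-1])
E
python3 - <<'E'
from h import *
np.set_printoptions(precision=1,suppress=True)
for n in('scene','top'):
    c=cap(n);save(n+'0.png',c['image']);print(n,'cam',-c['R'].T@c['t'])
    for q in['stud','ridge','lever_knob','gauge','gauge_grip','pointer_tip','mark_mid']:
        for d in landmark_of(q,n)[:3]: print(q,round(d['confidence'],2),np.array(d['uv']),at_depth(c,d['uv']))
E
```

```text
scene cam [1051.5  629.8 1139.5]
stud 0.57 [268.8 269.2] [525.1  59.5  44.3]
ridge 0.58 [269.6 263.2] [526.5  65.5  80.2]
lever_knob 0.75 [232.4 207.1] [ 468.5 -147.1  105.6]
gauge 0.86 [266.2 254. ] [522.   49.  103.1]
gauge 0.81 [276.1 176.8] [ 227.1 -201.5   26.9]
gauge 0.57 [383.3 261.4] [267.  274.2  24.6]
gauge_grip 0.77 [254.5 209.4] [510.3   1.4 239.5]
gauge_grip 0.74 [329.9 249.8] [342.2 132.8  26.2]
gauge_grip 0.63 [264.2 212. ] [ 369.  -116.5   26.7]
pointer_tip 0.41 [256.4 250.2] [510.4  -4.5  61.5]
top cam [ 217.4    6.1 1958.1]
stud 0.83 [261.1 193.8] [505.4  44.1  71.5]
ridge 0.4 [260.9 192.7] [508.7  44.8  75.4]
lever_knob 0.68 [315.3 202.2] [ 489.  -154.5    4. ]
gauge 0.86 [262.8 195.5] [501.1  38.1  60.1]
gauge 0.77 [193.1 260.1] [266.7 287.2  -1.5]
gauge_grip 0.61 [272.8 191.2] [490.2   3.  232.3]
gauge_grip 0.57 [233.7 243.5] [329.  139.4  24.1]
gauge_grip 0.53 [306.1 235.8] [ 362.9 -121.1   25.8]
```

```bash
python3 -c "
import cv2,numpy as np
a=[cv2.imread(f'pics/{n}0.png') for n in('scene','top')]
" ; ls pics
```

```text
scene0.png
top0.png
```

View pics/scene0.png

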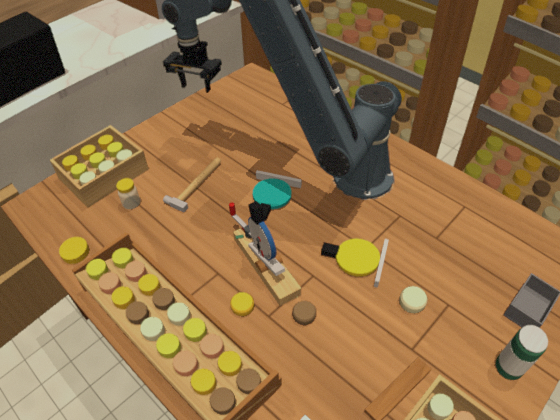

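View pics/top0.png

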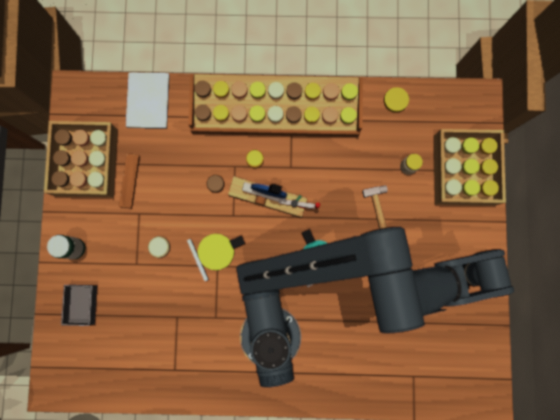

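The two views show the gauge on the offcut: scene around (265,245), top around (268,190). The red knob is at scene (232,208) and top (317,206), and the turquoise and yellow look-alikes lie flat elsewhere. Next I measure the offcut, the knob and the dial.

Run:
```python
from h import *
np.set_printoptions(precision=1,suppress=True)
C={}
for n in('scene','top'):
    c=C[n]=cap(n);im=c['image'];H,W=im.shape[:2]
    vv,uu=np.mgrid[:H,:W];s=cv2.undistortPoints(np.stack([uu,vv],-1).reshape(-1,1,2).astype(float),np.array(c['mtx'],float),np.array([c['k1'],0,0,0],float))[:,0]
    P=(np.c_[s,np.ones(len(s))]*c['range_z'].reshape(-1,1)-c['t'])@c['R'];hsv=cv2.cvtColor(im,cv2.COLOR_RGB2HSV).reshape(-1,3)
    box=(P[:,0]>420)&(P[:,0]<600)&(P[:,1]>-200)&(P[:,1]<230)&(c['range_z'].ravel()>0)
    m=box&(P[:,2]>32)&(P[:,2]<46)
    q=P[m][:,:2].astype(np.float32);print(n,len(q),cv2.minAreaRect(q))
    red=box&((hsv[:,0]<6)|(hsv[:,0]>174))&(hsv[:,1]>190)&(hsv[:,2]>90)
    print('red',np.c_[uu.ravel(),vv.ravel(),P,hsv][red][:40])
    x0,y0=(215,185) if n=='scene' else (222,160)
    save(n+'1.png',cv2.resize(im[y0:y0+120,x0:x0+110],None,fx=5,fy=5,interpolation=cv2.INTER_CUBIC))
a=cv2.imread('pics/scene1.png')[:,:400*2];b=cv2.imread('pics/top1.png')[:,:]
cv2.imwrite('pics/both1.png',cv2.resize(np.hstack([a,b[:,:]]),(800,436)))
```

```text
scene 1101 ((513.4104614257812, 57.300941467285156), (360.5464782714844, 71.94185638427734), 75.45149993896484)
red [[ 230.   203.   465.1 -160.9  110.9    2.   209.   178. ]
 [ 231.   203.   463.3 -158.4  111.3    2.   218.   180. ]
 [ 232.   203.   463.1 -153.7  114.5    1.   215.   179. ]
 [ 233.   203.   459.9 -152.9  112.6    3.   214.   175. ]
 [ 229.   204.   467.8 -163.   107.1    3.   210.   189. ]
 [ 230.   204.   466.7 -159.3  108.9    2.   230.   194. ]
 [ 231.   204.   467.1 -153.9  113.2    1.   207.   198. ]
 [ 232.   204.   463.1 -154.2  109.8    1.   215.   197. ]
 [ 233.   204.   462.3 -150.5  111.9    2.   221.   193. ]
 [ 229.   205.   474.5 -154.4  114.2    3.   212.   170. ]
 [ 230.   205.   470.7 -154.7  111.     1.   218.   194. ]
 [ 231.   205.   467.9 -153.4  109.8    1.   209.   198. ]
 [ 232.   205.   467.5 -149.   112.7    2.   216.   196. ]
 [ 233.   205.   463.8 -149.1  109.7    0.   213.   183. ]
 [ 229.   206.   475.8 -153.4  111.6    5.   214.   123. ]
 [ 230.   206.   471.1 -154.8  106.9    1.   220.   154. ]
 [ 231.   206.   470.3 -150.9  109.1    
[... 1789 characters left out ...]
  204.   467.6 -154.9  114.     2.   211.   168. ]
 [ 319.   204.   468.5 -158.9  107.8    4.   201.   157. ]
 [ 316.   205.   463.9 -148.   114.1    1.   203.   146. ]
 [ 317.   205.   463.6 -151.2  116.9    1.   214.   161. ]
 [ 318.   205.   464.2 -155.   112.9    2.   211.   161. ]
 [ 319.   205.   464.7 -158.7  110.3    4.   201.   152. ]
 [ 316.   206.   461.4 -148.7  106.7    1.   204.   120. ]
 [ 317.   206.   458.9 -150.5  126.     1.   213.   138. ]
 [ 318.   206.   461.1 -155.3  110.     2.   208.   141. ]
 [ 319.   206.   461.9 -159.3  105.     5.   192.   141. ]
 [ 316.   207.   461.3 -150.9   80.5    3.   197.    92. ]
 [ 317.   207.   459.1 -152.9   98.3    3.   208.   108. ]]
```

View pics/scene1.png

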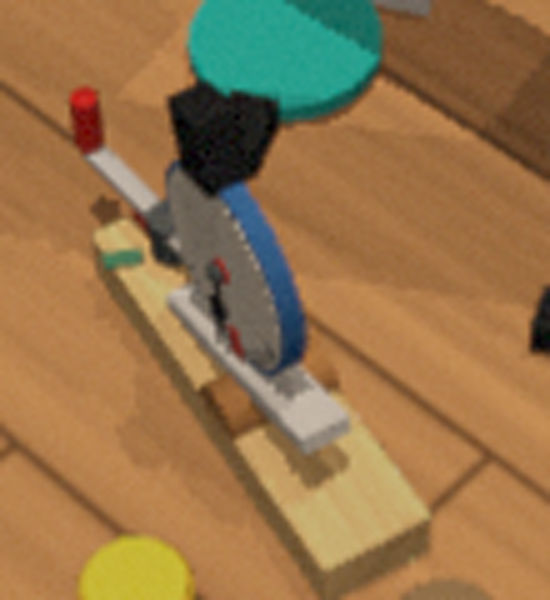

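View pics/top1.png

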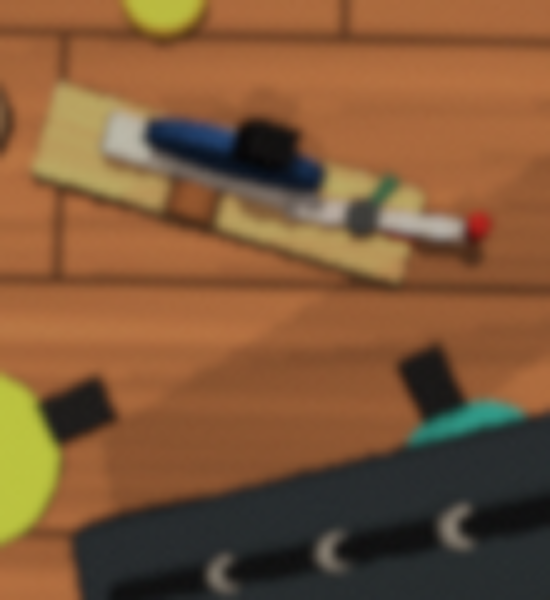

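The scene crop shows the dial with the black pointer at about (258,246). The red tab is at about (262,253), low on the dial towards the +y end, and there is a second red bit near the hub. Green and red notch marks sit by the pivot. Now I fit the offcut's pose.

Run:
```python
from h import *
np.set_printoptions(precision=2,suppress=True)
c=cap('top')
pts=[(58,82),(33,178),(425,190),(403,283)]
w=[at_z(c,(222+a/5-.4,160+b/5-.4),40)[:2] for a,b in pts]
print(w,np.linalg.norm(w[0]-w[1]),np.linalg.norm(w[2]-w[3]),np.linalg.norm((w[0]+w[1]-w[2]-w[3])/2))
for n in('scene','top'):
    c=cap(n);im=c['image'];H,W=im.shape[:2]
    vv,uu=np.mgrid[:H,:W];s=cv2.undistortPoints(np.stack([uu,vv],-1).reshape(-1,1,2).astype(float),np.array(c['mtx'],float),np.array([c['k1'],0,0,0],float))[:,0]
    P=(np.c_[s,np.ones(len(s))]*c['range_z'].reshape(-1,1)-c['t'])@c['R']
    hsv=cv2.cvtColor(im,cv2.COLOR_RGB2HSV).reshape(-1,3).astype(int)
    m=(P[:,0]>420)&(P[:,0]<620)&(P[:,1]>-150)&(P[:,1]<230)&(abs(P[:,2]-40)<8)&(hsv[:,2]>110)&(hsv[:,0]>15)&(hsv[:,0]<35)
    q=P[m][:,:2].astype(np.float32);(ctr,wh,a)=cv2.minAreaRect(q);print(n,len(q),ctr,wh,a)
    for yaw in [np.deg2rad(-14.7)]:
        ex=np.array([np.cos(yaw),np.sin(yaw)]);ey=np.array([-ex[1],ex[0]])
        print('ext x',np.percentile(q@ex,[.5,99.5]),'y',np.percentile(q@ey,[.5,99.5]))
print({k:np.array(v) for k,v in telemetry.observe().items()})
```

```text
[array([573.27, 147.76]), array([502.35, 163.66]), array([ 500.03, -119.96]), array([ 432.07, -105.14])] 72.68211086871764 69.55567426313009 277.6924942983801
scene 1001 (512.3529052734375, 56.99903869628906) (357.5644226074219, 72.95857238769531) 74.90802001953125
ext x [447.22 517.74] y [ 11.59 357.51]
top 622 (530.971435546875, 15.170608520507812) (279.9517517089844, 125.813720703125) 74.48847198486328
ext x [446.59 517.67] y [ 11.64 288.27]
{'time_s': array(1.05), 'joint_positions': array([-1.36,  0.53,  1.43,  0.  ,  1.18, -0.18]), 'joint_velocities': array([ 0., -0.,  0.,  0.,  0., -0.]), 'joint_efforts': array([  0.  , -44.  , -17.7 ,   0.06,   0.05,  -0.  ]), 'ee_pos': array([ 238.09, -577.84,  222.55]), 'eef_rot': array([-3.14, -0.  ,  0.39]), 'wrist_force': array([-0.78, -0.26,  0.26]), 'torque': array([-0.02, -0.01, -0.  ]), 'finger_force': array(0.), 'opening': array(87.17)}
```

```bash
python3 -m jog '[{"translation":[0,0,0],"roll":-0.1154},{"translation":[0,0,0],"roll":-0.1154},{"translation":[0,0,0],"roll":-0.1154},{"translation":[0,0,0],"roll":-0.1154},{"translation":[0,0,0],"roll":-0.1154},{"translation":[0,0,0],"roll":-0.1154},{"translation":[0,0,0],"roll":-0.1154},{"translation":[0,0,0],"roll":-0.1154}]' 1 15
python3 - <<'E'
from h import *
from scipy.optimize import least_squares
np.set_printoptions(precision=3,suppress=True)
C={n:cap(n) for n in('scene','top')}
def blob(c,x0,y0,x1,y1,f):
    im=c['image'][y0:y1,x0:x1];h=cv2.cvtColor(im,cv2.COLOR_RGB2HSV).astype(int);m=f(h,im.astype(int));v,u=np.nonzero(m);return u+x0,v+y0
red=lambda h,im:((h[...,0]<6)|(h[...,0]>174))&(h[...,1]>150)&(h[...,2]>80)
for n,b in(('scene',(225,198,240,218)),('top',(312,198,322,210))):
    u,v=blob(C[n],*b,red);print(n,len(u),u.mean(),v.mean(),u.min(),u.max(),v.min(),v.max(),at_z(C[n],(u.mean(),v.mean()),95))
yaw=-.2585;ex=np.array([np.cos(yaw),np.sin(yaw),0]);ey=np.array([-ex[1],ex[0],0]);ez=np.array([0,0,1.])
O=np.array([508.8,41.8,0])
# gauge pose: lean a, underside's middle on ridge tangent
def gauge(a,dx=0,dy=0):
    gy=np.cos(a)*ey+np.sin(a)*ez;gz=-np.sin(a)*ey+np.cos(a)*ez
    return O+40*ez+20*gz+dx*ex+dy*gy,gy,gz
g,gy,gz=gauge(.25);c=C['scene']
print('grip proj',proj(c,g+166*gz),proj(C['top'],g+166*gz),'centre',proj(c,g+77*gz))
for t in np.arange(-.5,.51,.125):print(t,proj(c,g+77*gz+10*ex+52*(np.sin(t)*gy-np.cos(t)*gz))[0])
for q in('gauge_grip','pointer_tip','mark_mid','gauge','lever_knob'):print(q,[(round(d['confidence'],2),np.array(d['uv'])) for n in C for d in landmark_of(q,n)[:1]])
u,v=blob(c,250,232,275,265,red);print(list(zip(u,v)))
E
```

```text
time_s: 1.72
ee_pos: [238.1, -577.8, 222.5]
eef_rot: [3.142, -0.0, 1.32]
wrist_force: [-0.5, -0.1, 0.0]
opening: 87.2
finger_force: 0.0
scene 57 231.78947368421052 208.5438596491228 229 234 203 214 [ 467.764 -152.076   95.   ]
top 19 317.2105263157895 204.78947368421052 315 319 203 207 [ 467.325 -153.834   95.   ]
grip proj [[257.409 210.853]] [[274.55 189.77]] centre [[262.928 237.038]]
-0.5 [258.34 246.72]
-0.375 [259.477 248.494]
-0.25 [260.622 250.125]
-0.125 [261.761 251.588]
0.0 [262.877 252.863]
0.125 [263.954 253.927]
0.25 [264.974 254.763]
0.375 [265.923 255.356]
0.5 [266.785 255.694]
gauge_grip [(0.93, array([326.3, 249.6])), (0.96, array([235. , 240.8]))]
pointer_tip [(0.42, array([256.9, 251.1]))]
mark_mid [(0.73, array([219.1, 185.3]))]
gauge [(0.86, array([268.3, 255.8])), (0.81, array([260.6, 193.3]))]
lever_knob [(0.47, array([231.7, 210.4])), (0.74, array([314.2, 202.3]))]
[(np.int64(258), np.int64(237)), (np.int64(259), np.int64(237)), (np.int64(259), np.int64(238)), (np.int64(260), np.int64(240)), (np.int64(261), np.int64(251)), (np.int64(261), np.int64(252)), (np.int64(262), np.int64(252)), (np.int64(262), np.int64(253)), (np.int64(262), np.int64(254)), (np.int64(262), np.int64(255))]
```

```bash
python3 -m jog '[{"translation":[0.039,0.00974,0],"roll":0},{"translation":[0.039,0.00974,0],"roll":0},{"translation":[0.039,0.00974,0],"roll":0},{"translation":[0.039,0.00974,0],"roll":0},{"translation":[0.039,0.00974,0],"roll":0},{"translation":[0.039,0.00974,0],"roll":0},{"translation":[0.039,0.00974,0],"roll":0},{"translation":[0.039,0.00974,0],"roll":0},{"translation":[0.039,0.00974,0],"roll":0},{"translation":[0.039,0.00974,0],"roll":0},{"translation":[0.039,0.00974,0],"roll":0},{"translation":[0.039,0.00974,0],"roll":0}]'
python3 -m jog '[{"translation":[0,0,0],"roll":0},{"translation":[0,0,0],"roll":0},{"translation":[0,0,0.025],"roll":0},{"translation":[0,0,0.025],"roll":0},{"translation":[0,0,0.025],"roll":0}]'
```

```text
time_s: 3.32
ee_pos: [470.7, -153.1, 222.9]
eef_rot: [3.141, 0.0, 1.314]
wrist_force: [0.1, -0.4, -0.2]
opening: 86.6
finger_force: 0.0
time_s: 3.73
ee_pos: [470.2, -156.6, 147.4]
eef_rot: [3.139, 0.001, 1.312]
wrist_force: [0.4, -1.1, 0.1]
opening: 86.7
finger_force: 0.0
```

```bash
python3 -m jog '[{"translation":[0.003,-0.0035,0.02],"roll":0},{"translation":[0,0,0.02],"roll":0},{"translation":[0,0,0.016],"roll":0},{"translation":[0,0,0.01],"roll":0},{"translation":[0,0,0],"roll":0}]'
python3 -m jog '[{"translation":[0,0,0],"roll":0},{"translation":[0,0,0],"roll":0},{"translation":[0,0,0],"roll":0},{"translation":[0,0,0],"roll":0},{"translation":[0,0,0],"roll":0},{"translation":[0,0,0],"roll":0},{"translation":[0,0,0],"roll":0},{"translation":[0,0,0],"roll":0}]' 0 12
```

```text
time_s: 4.15
ee_pos: [466.0, -151.9, 79.8]
eef_rot: [-3.138, -0.001, 1.312]
wrist_force: [0.2, -0.2, 0.2]
opening: 87.2
finger_force: 0.0
time_s: 4.82
ee_pos: [467.5, -151.1, 81.7]
eef_rot: [3.141, 0.0, 1.314]
wrist_force: [0.8, -0.7, 0.3]
opening: 41.6
finger_force: 0.0
```

```bash
python3 -m jog '[{"translation":[0,0,0],"roll":0},{"translation":[0,0,0],"roll":0},{"translation":[0,0,0],"roll":0},{"translation":[0,0,0],"roll":0},{"translation":[0,0,0],"roll":0},{"translation":[0,0,0],"roll":0},{"translation":[0,0,0],"roll":0},{"translation":[0,0,0],"roll":0}]' 0 12
```

```text
time_s: 5.48
ee_pos: [467.1, -150.9, 81.5]
eef_rot: [-3.141, -0.0, 1.314]
wrist_force: [-1.1, 0.7, -0.1]
opening: 17.7
finger_force: 12.0
```

```bash
python3 -m jog '[{"translation":[0.00115,0.0073,0],"roll":0},{"translation":[0.0018,0.0072,0],"roll":0},{"translation":[0.0025,0.007,0],"roll":0},{"translation":[0.0031,0.0067,0],"roll":0},{"translation":[0.0037,0.0064,0],"roll":0},{"translation":[0.0043,0.006,0],"roll":0},{"translation":[0.0048,0.0056,0],"roll":0},{"translation":[0.0053,0.0051,0],"roll":0},{"translation":[0.0058,0.0046,0],"roll":0},{"translation":[0.0062,0.0041,0],"roll":0},{"translation":[0.0065,0.0035,0],"roll":0},{"translation":[0.0068,0.0029,0],"roll":0}]'
python3 -m jog '[{"translation":[0.004,0.001,0],"roll":0},{"translation":[0,0,0],"roll":0},{"translation":[0,0,0],"roll":0},{"translation":[0,0,0],"roll":0}]'
```

```text
time_s: 6.48
ee_pos: [540.4, -118.7, 81.0]
eef_rot: [-3.131, 0.005, 1.318]
wrist_force: [-18.3, -13.7, 4.0]
opening: 17.7
finger_force: 12.0
time_s: 6.82
ee_pos: [541.4, -114.4, 80.6]
eef_rot: [-3.13, 0.003, 1.316]
wrist_force: [-13.1, -9.6, 3.8]
opening: 17.7
finger_force: 12.0
```

```bash
python3 -m jog '[{"translation":[0,0,0],"roll":0},{"translation":[0,0,0],"roll":0},{"translation":[0,0,0],"roll":0},{"translation":[0,0,0],"roll":0},{"translation":[0,0,0],"roll":0},{"translation":[0,0,0],"roll":0}]' 0.75
python3 -m jog '[{"translation":[0,0,-0.015],"roll":0},{"translation":[0,0,-0.04],"roll":0},{"translation":[0,0,-0.04],"roll":0},{"translation":[0,0,-0.04],"roll":0},{"translation":[0,0,-0.04],"roll":0},{"translation":[0,0,-0.005],"roll":0}]'
python3 - <<'E'
from h import *
np.set_printoptions(precision=2,suppress=True)
C={n:cap(n) for n in('scene','top')}
for n,(x0,y0) in{'scene':(215,185),'top':(222,160)}.items():
    im=C[n]['image'];save(n+'2.png',cv2.resize(im[y0:y0+100,x0:x0+100],None,fx=4,fy=4,interpolation=cv2.INTER_CUBIC))
cv2.imwrite('pics/both2.png',np.hstack([cv2.imread('pics/scene2.png'),cv2.imread('pics/top2.png')]))
for n,(x0,y0,x1,y1) in{'scene':(225,195,260,235),'top':(285,175,325,215)}.items():
    im=C[n]['image'][y0:y1,x0:x1];h=cv2.cvtColor(im,cv2.COLOR_RGB2HSV).astype(int);v,u=np.nonzero(((h[...,0]<6)|(h[...,0]>174))&(h[...,1]>180)&(h[...,2]>80));print(n,len(u));
    if len(u):
        uv=(np.median(u)+x0,np.median(v)+y0);print(uv,at_z(C[n],uv,95))
E
```

```text
time_s: 7.32
ee_pos: [548.0, -114.0, 81.8]
eef_rot: [3.139, -0.0, 1.314]
wrist_force: [0.1, 0.6, 0.7]
opening: 49.9
finger_force: 0.0
time_s: 7.82
ee_pos: [551.5, -115.4, 269.7]
eef_rot: [3.125, 0.002, 1.314]
wrist_force: [1.6, 0.4, 2.5]
opening: 65.2
finger_force: 0.0
scene 0
top 0
```

View pics/both2.png

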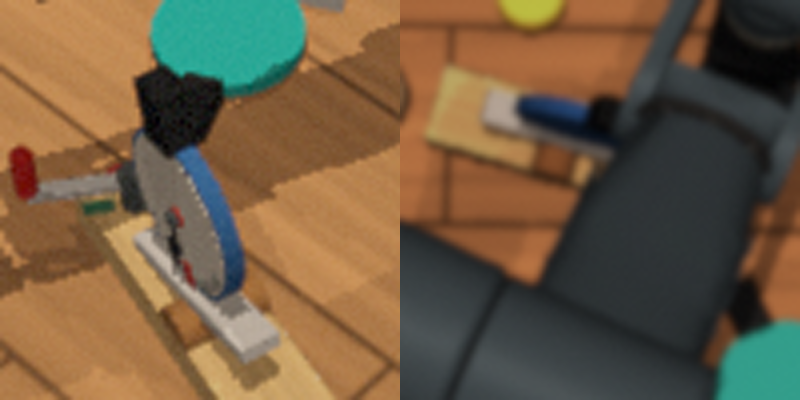

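The knob is now at scene (220,228). The lever lies over the green mark at (239,237), and the red notch is uncovered. Next I check the knob angle and measure the grip.

Run:
```python
from h import *
np.set_printoptions(precision=1,suppress=True)
c=cap('scene');im=c['image']
yaw=-.2585;A=np.array([[np.cos(yaw),np.sin(yaw),0],[-np.sin(yaw),np.cos(yaw),0],[0,0,1.]]);O=np.array([508.8,41.8,0])
k=A@(at_z(c,(220.5,228),91)-O);print('knob stud',k,'theta',np.arctan2(k[0],-(k[1]+120)))
H,W=im.shape[:2];vv,uu=np.mgrid[:H,:W];s=cv2.undistortPoints(np.stack([uu,vv],-1).reshape(-1,1,2).astype(float),np.array(c['mtx'],float),np.array([c['k1'],0,0,0],float))[:,0]
P=((np.c_[s,np.ones(len(s))]*c['range_z'].reshape(-1,1)-c['t'])@c['R']-O)@A.T
bright=im.reshape(-1,3).max(1)
sel=(np.abs(P[:,0])<40)&(np.abs(P[:,1])<110)
m=sel&(P[:,2]>190)&(P[:,2]<260)&(bright<60);q=P[m]
print('grip',len(q),np.percentile(q,[2,10,50,90,98],axis=0))
a=.25
G=np.c_[q[:,0],q[:,1]*np.cos(a)+(q[:,2]-40)*np.sin(a),-q[:,1]*np.sin(a)+(q[:,2]-40)*np.cos(a)-20]
print('gauge frame',np.percentile(G,[2,10,50,90,98],axis=0))
# white face
hs=cv2.cvtColor(im,cv2.COLOR_RGB2HSV).reshape(-1,3).astype(int)
m=sel&(P[:,2]>90)&(P[:,2]<170)&(hs[:,1]<50)&(bright>80);q=P[m];print('face',len(q),np.median(q,0),np.percentile(q[:,0],[5,95]))
print(telemetry.observe()['ee_pos'],telemetry.observe()['eef_rot'])
```

```text
knob stud [  72.3 -150.4   91. ] theta 1.1731706785903622
grip 245 [[ -8.  -61.9 198.6]
 [ -5.4 -55.7 204. ]
 [  8.1 -34.7 229.3]
 [ 16.5 -26.3 241.8]
 [ 17.4 -24.3 245. ]]
gauge frame [[ -8.  -12.3 141. ]
 [ -5.4  -6.5 147.1]
 [  8.1  13.6 171.7]
 [ 16.5  17.7 187.4]
 [ 17.4  19.4 188.8]]
face 103 [ 11.6   9.3 125.5] [-1.1 13.9]
[ 547.  -113.9  262. ] [3.1 0.  1.3]
```

```bash
python3 -m jog '[{"translation":[0.02,-0.015,-0.005],"roll":0},{"translation":[0.02,-0.015,0],"roll":0},{"translation":[0.02,-0.015,0],"roll":0},{"translation":[0.02,-0.015,0],"roll":0},{"translation":[0.016,-0.0135,0],"roll":0},{"translation":[0,0,0],"roll":0},{"translation":[0,0,0],"roll":0},{"translation":[0,0,0],"roll":0},{"translation":[0,0,0],"roll":0}]' 1 15
```

```text
time_s: 8.72
ee_pos: [500.5, -3.4, 265.7]
eef_rot: [-3.141, 0.0, 1.313]
wrist_force: [0.3, -0.2, 0.2]
opening: 86.7
finger_force: 0.0
```

```bash
python3 -m jog '[{"translation":[0,0,0.015],"roll":0},{"translation":[0,0,0.02],"roll":0},{"translation":[0,0,0.017],"roll":0},{"translation":[0,0,0.011],"roll":0},{"translation":[0,0,0],"roll":0},{"translation":[0,0,0],"roll":0}]' 
python3 -m jog '[{"translation":[0,0,0],"roll":0},{"translation":[0,0,0],"roll":0},{"translation":[0,0,0],"roll":0},{"translation":[0,0,0],"roll":0},{"translation":[0,0,0],"roll":0},{"translation":[0,0,0],"roll":0},{"translation":[0,0,0],"roll":0},{"translation":[0,0,0],"roll":0},{"translation":[0,0,0],"roll":0},{"translation":[0,0,0],"roll":0},{"translation":[0,0,0],"roll":0},{"translation":[0,0,0],"roll":0}]' 0 15
python3 -m jog '[{"translation":[0,0,0],"roll":0},{"translation":[0,0,0],"roll":0},{"translation":[0,0,0],"roll":0}]'
```

```text
time_s: 9.22
ee_pos: [500.2, -3.4, 202.9]
eef_rot: [-3.14, 0.0, 1.313]
wrist_force: [0.3, 0.3, 0.1]
opening: 87.5
finger_force: 0.0
time_s: 10.22
ee_pos: [500.3, -2.6, 203.5]
eef_rot: [3.141, 0.0, 1.314]
wrist_force: [0.0, -0.6, -1.0]
opening: 25.7
finger_force: 15.0
time_s: 10.47
ee_pos: [500.2, -2.6, 203.5]
eef_rot: [3.141, -0.0, 1.314]
wrist_force: [0.2, -0.0, -0.3]
opening: 25.6
finger_force: 15.0
```

```bash
python3 -m jog '[{"translation":[0.0041,0,-0.0007],"roll":0},{"translation":[0.0041,0,-0.0007],"roll":0},{"translation":[0.0041,0,-0.0007],"roll":0},{"translation":[0.0041,0,-0.0007],"roll":0},{"translation":[0.0041,0,-0.0006],"roll":0},{"translation":[0.0041,0,-0.0005],"roll":0},{"translation":[0.0042,0,-0.0004],"roll":0},{"translation":[0.0042,0,-0.0003],"roll":0},{"translation":[0.0042,0,-0.0002],"roll":0},{"translation":[0.0042,0,-0.0001],"roll":0},{"translation":[0,0,0],"roll":0},{"translation":[0,0,0],"roll":0}]'
python3 -m jog '[{"translation":[0,0,0],"roll":0},{"translation":[0,0,0],"roll":0},{"translation":[0,0,0],"roll":0},{"translation":[0,0,0],"roll":0},{"translation":[0,0,0],"roll":0},{"translation":[0,0,0],"roll":0},{"translation":[0,0,0],"roll":0},{"translation":[0,0,0],"roll":0},{"translation":[0,0,0],"roll":0},{"translation":[0,0,0],"roll":0},{"translation":[0,0,0],"roll":0},{"translation":[0,0,0],"roll":0}]'
python3 - <<'E'
from h import *
ims=[cap('scene')['image'].astype(float) for _ in range(6)]
im=np.mean(ims,0).astype(np.uint8)
np.save('avg3.npy',im)
save('s3.png',cv2.resize(im[195:285,215:315],None,fx=6,fy=6,interpolation=cv2.INTER_CUBIC))
o=telemetry.observe();print(o['wrist_force'],o['torque'],o['ee_pos'])
E
```

```text
time_s: 11.47
ee_pos: [511.0, 38.0, 208.6]
eef_rot: [3.141, -0.001, 1.314]
wrist_force: [1.3, -0.0, 2.2]
opening: 26.0
finger_force: 15.0
time_s: 12.47
ee_pos: [510.8, 37.5, 208.6]
eef_rot: [3.141, -0.0, 1.314]
wrist_force: [2.6, 0.7, 4.4]
opening: 25.9
finger_force: 15.0
[ 1.00183373 -0.12684046  4.95787399] [ 0.20515013 -0.72364627 -0.01455573] [510.80791553  37.45151836 208.6089782 ]
```

View pics/s3.png

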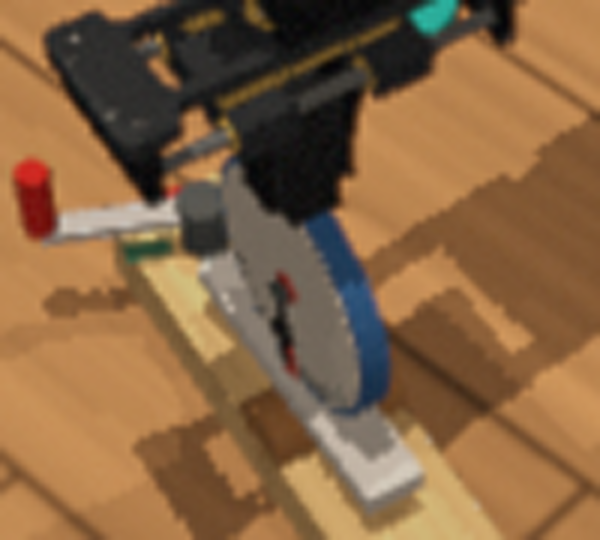

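The gauge is roughly level. The knob at scene (221,228) is still over the green mark. The pointer tip at about (263,254) touches the red tab, and I need a finer reading, so I rectify the dial plane.

```bash
cat > rect.py <<'E'
from h import *
import sys
name,a,out=sys.argv[1],float(sys.argv[2]),sys.argv[3]
c=cap('scene');im=np.mean([cap('scene')['image'].astype(float) for _ in range(5)],0).astype(np.uint8)
yaw=-.2585;ex=np.array([np.cos(yaw),np.sin(yaw),0]);ey=np.array([-ex[1],ex[0],0]);ez=np.array([0,0,1.])
O=np.array([508.8,41.8,0])
gy=np.cos(a)*ey+np.sin(a)*ez;gz=-np.sin(a)*ey+np.cos(a)*ez
D=.25-a;cen=O+40*ez+97*gz-20*D*gy+2*ex+11*ex
S=4;N=75
Z,Y=np.mgrid[N:-N:-1/S,-N:N:1/S]
uv=proj(c,cen+Y[...,None]*gy+Z[...,None]*gz).reshape(Y.shape+(2,)).astype(np.float32)
w=cv2.remap(im,uv[...,0],uv[...,1],cv2.INTER_CUBIC)
np.save(out+'.npy',w)
for rr in(65,52): cv2.circle(w,(N*S,N*S),rr*S,(0,255,0),1)
for t in np.arange(-.4,.41,.1):
    p=(int(N*S+S*65*np.sin(t)),int(N*S+S*65*np.cos(t)));q=(int(N*S+S*58*np.sin(t)),int(N*S+S*58*np.cos(t)));cv2.line(w,p,q,(255,0,255) if abs(t)<.01 else (0,255,0),1)
save(out+'.png',w)
E
python3 rect.py scene -0.006 r4
```

```text
(no output)
```

View pics/r4.png

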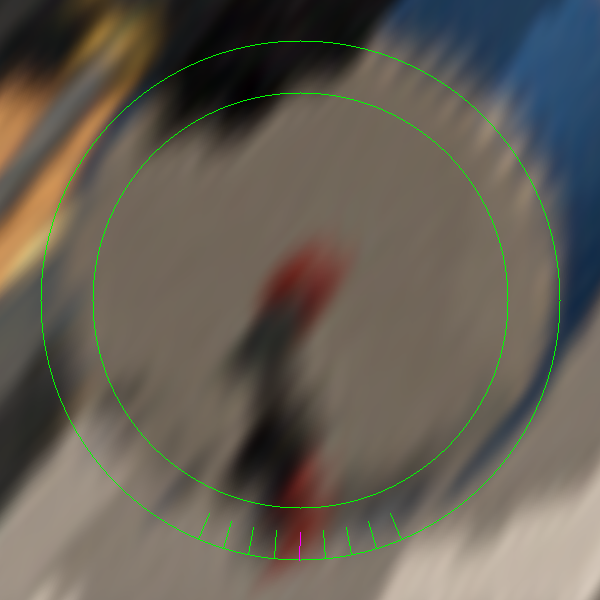

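The rectified dial shows the pointer hanging from about (268,335) to (265,480), just left of and overlapping the red tab at (300,515). I lean it a bit further and compare three rectified views: start, now and next.

```bash
python3 -m jog '[{"translation":[0.0028,0,0],"roll":0},{"translation":[0.0028,0,0],"roll":0},{"translation":[0.0028,0,0],"roll":0},{"translation":[0,0,0],"roll":0},{"translation":[0,0,0],"roll":0},{"translation":[0,0,0],"roll":0},{"translation":[0,0,0],"roll":0},{"translation":[0,0,0],"roll":0},{"translation":[0,0,0],"roll":0},{"translation":[0,0,0],"roll":0},{"translation":[0,0,0],"roll":0},{"translation":[0,0,0],"roll":0}]'
python3 -m jog '[{"translation":[0,0,0],"roll":0},{"translation":[0,0,0],"roll":0},{"translation":[0,0,0],"roll":0},{"translation":[0,0,0],"roll":0},{"translation":[0,0,0],"roll":0},{"translation":[0,0,0],"roll":0},{"translation":[0,0,0],"roll":0},{"translation":[0,0,0],"roll":0},{"translation":[0,0,0],"roll":0},{"translation":[0,0,0],"roll":0},{"translation":[0,0,0],"roll":0},{"translation":[0,0,0],"roll":0}]'
python3 rect.py scene -0.056 r5
python3 - <<'E'
import re
s=open('rect.py').read()
s=s.replace("im=np.mean([cap('scene')['image'].astype(float) for _ in range(5)],0).astype(np.uint8)","im=cv2.imread('pics/scene0.png')[:,:,::-1].copy()").replace("+2*ex+11*ex","+2*ex+11*ex")
import sys;sys.argv=['x','scene','0.25','r0'];sys.path.insert(0,'.');exec(s)
ims=[]
for n in('r0','r4','r5'):
    w=np.load(n+'.npy');c=w[220:600,170:430]
    hs=cv2.cvtColor(w,cv2.COLOR_RGB2HSV).astype(int);m=((hs[...,0]<8)|(hs[...,0]>172))&(hs[...,1]>110)
    k,l,st,ce=cv2.connectedComponentsWithStats(m[220:600,170:430].astype(np.uint8))
    print(n,[(st[i,4],ce[i].round()+[170,220]) for i in range(1,k) if st[i,4]>300])
    b=(w.max(2)<50)[340:540,170:430];v,u=np.nonzero(b);print(' black',len(u),u.mean()+170,v.mean()+340)
    w=w.copy();cv2.circle(w,(300,300),208,(0,255,0),1);ims.append(cv2.resize(w[220:600,170:430],None,fx=1,fy=1))
save('cmp.png',np.hstack(ims))
print(telemetry.observe()['wrist_force'],telemetry.observe()['ee_pos'])
E
```

```text
time_s: 14.07
ee_pos: [512.8, 45.5, 208.4]
eef_rot: [3.141, 0.0, 1.314]
wrist_force: [1.8, -3.0, 4.5]
opening: 25.8
finger_force: 15.0
time_s: 15.07
ee_pos: [512.7, 45.6, 208.4]
eef_rot: [3.142, -0.0, 1.314]
wrist_force: [2.2, -2.5, 3.7]
opening: 26.0
finger_force: 15.0
r0 [(np.int32(3431), array([310., 285.])), (np.int32(5136), array([295., 503.]))]
 black 4420 227.4893665158371 448.7133484162896
r4 [(np.int32(3481), array([304., 283.])), (np.int32(3688), array([299., 509.]))]
 black 5113 269.7801681987092 436.74907099550165
r5 [(np.int32(3174), array([308., 281.])), (np.int32(2876), array([304., 516.]))]
 black 5511 277.5861005262203 434.3600072582109
[ 2.85229242 -2.89854676  3.94163768] [512.74278284  45.59516848 208.44095439]
```

View pics/cmp.png

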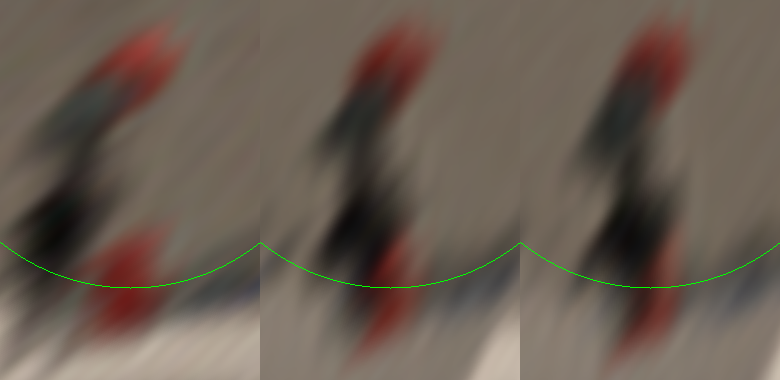

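The tab sits at rectified (295,503) and is unobstructed in the first panel. The pointer line is near x=270 when vertical, but it stands in front of the face, so parallax shifts it left. I use the networks' landmarks as a second opinion.

```bash
cat > lm.py <<'E'
from h import *
import sys
a=float(sys.argv[1]);np.set_printoptions(precision=2,suppress=True)
yaw=-.2585;ex=np.array([np.cos(yaw),np.sin(yaw),0]);ey=np.array([-ex[1],ex[0],0]);ez=np.array([0,0,1.]);O=np.array([508.8,41.8,0])
gy=np.cos(a)*ey+np.sin(a)*ez;gz=-np.sin(a)*ey+np.cos(a)*ez;cen=O+40*ez+97*gz-20*(.25-a)*gy+13*ex
res={q:[] for q in('pointer_tip','mark_mid','gauge','gauge_grip')}
for i in range(7):
    c=cap('scene')
    for q in res:
        for d in landmark_of(q,'scene'):
            o,v=ray(c,d['uv']);p=o+v*(((cen-o)@ex)/(v@ex))-cen
            if np.linalg.norm(p)<150: res[q].append([d['confidence'],*d['uv'],p@gy,p@gz])
for q in res: print(q);print(np.array(res[q]))
E
python3 lm.py -0.056
```

```text
pointer_tip
[[   0.53  262.4   256.1    -5.24  -65.22]
 [   0.18  262.6   223.7     0.11   88.95]
 [   0.43  259.3   253.5   -23.18  -74.78]
 [   0.48  259.2   252.5   -23.57  -70.24]
 [   0.38  260.6   255.3   -15.73  -74.49]
 [   0.37  260.4   255.7   -17.    -78.13]
 [   0.65  264.2   266.4     3.92 -106.44]
 [   0.42  262.5   257.6    -4.88  -72.33]
 [   0.55  262.    255.5    -7.49  -65.06]]
mark_mid
[[   0.33  269.7   269.1    35.13  -78.78]
 [   0.21  265.2   267.9     9.62 -106.77]
 [   0.42  269.3   266.3    32.99  -67.21]]
gauge
[[  0.62 267.1  256.3   21.35 -32.42]
 [  0.67 264.2  256.9    5.05 -56.13]
 [  0.63 265.2  254.9   10.92 -38.8 ]
 [  0.45 268.5  266.9   28.54 -76.23]
 [  0.59 266.5  255.7   18.08 -33.64]
 [  0.73 265.7  257.4   13.49 -47.84]
 [  0.96 267.9  252.4   25.9   -7.94]]
gauge_grip
[[  0.72 265.3  219.    14.42 123.62]
 [  0.17 270.6  263.7   40.1  -44.67]
 [  0.98 261.9  219.6   -3.07 102.32]
 [  0.59 263.7  221.7    6.05 103.68]
 [  0.79 263.7  223.5    5.88  96.12]
 [  0.95 262.6  223.6    0.13  89.38]
 [  0.59 264.   227.5    7.05  80.79]]
```

The landmarks are too noisy to use. Measured across the line of sight, which is free of parallax, the mark lies at about -0.03 to -0.04 rad, so the lean should be about +0.035. I move there and check that the pointer splits the tab symmetrically.

```bash
python3 -m jog '[{"translation":[-0.003,0,0],"roll":0},{"translation":[-0.003,0,0],"roll":0},{"translation":[-0.003,0,0],"roll":0},{"translation":[-0.003,0,0],"roll":0},{"translation":[-0.003,0,0],"roll":0},{"translation":[0,0,0],"roll":0},{"translation":[0,0,0],"roll":0},{"translation":[0,0,0],"roll":0},{"translation":[0,0,0],"roll":0},{"translation":[0,0,0],"roll":0},{"translation":[0,0,0],"roll":0},{"translation":[0,0,0],"roll":0}]'
python3 -m jog '[{"translation":[0,0,0],"roll":0},{"translation":[0,0,0],"roll":0},{"translation":[0,0,0],"roll":0},{"translation":[0,0,0],"roll":0},{"translation":[0,0,0],"roll":0},{"translation":[0,0,0],"roll":0},{"translation":[0,0,0],"roll":0},{"translation":[0,0,0],"roll":0},{"translation":[0,0,0],"roll":0},{"translation":[0,0,0],"roll":0},{"translation":[0,0,0],"roll":0},{"translation":[0,0,0],"roll":0}]'
python3 rect.py scene 0.035 r6
python3 - <<'E'
from h import *
np.set_printoptions(precision=1,suppress=True)
ims=[];M=cv2.getRotationMatrix2D((300,300),35.1,1.0) # s becomes horizontal
for n in('r0','r4','r5','r6'):
    w=np.load(n+'.npy').astype(np.float32)
    # rotate: new x axis = (.818,.575)
    w=cv2.warpAffine(w,M,(600,600)).astype(np.uint8)
    f=w.astype(int);red=np.clip(f[...,0]-f[...,1:].max(2)-12,0,80);dark=np.clip(70-f.max(2),0,70)
    # positions
    V,U=np.mgrid[:600,:600]
    x=300+(U-300)*.818-(V-300)*.575;y=300+(U-300)*.575+(V-300)*.818
    hub=(y<360)&(y>220)&(x>220)&(x<390);tab=(y>420)&(y<590)&(x>220)&(x<360)
    out=[]
    for m,wt in((hub,red),(tab,red),(tab|hub,dark)):
        k=wt*m;out.append([(k*U).sum()/k.sum(),(k*V).sum()/k.sum(),k.sum()/1000])
    col=(red*tab).sum(0);
    print(n,np.array(out).tolist());print('  tab s-profile',[(u,int(col[u-2:u+3].sum()/100)) for u in range(370,470,5)])
    ims.append(w[220:520,320:520])
save('cmp2.png',np.hstack(ims))
o=telemetry.observe();print(o['wrist_force'],o['ee_pos'],o['time_s'])
E
```

```text
time_s: 18.17
ee_pos: [508.7, 31.1, 208.2]
eef_rot: [-3.141, 0.0, 1.314]
wrist_force: [3.1, -0.5, -0.7]
opening: 25.9
finger_force: 15.0
time_s: 19.17
ee_pos: [508.5, 31.2, 208.3]
eef_rot: [-3.14, 0.0, 1.314]
wrist_force: [1.3, 0.0, -2.7]
opening: 26.2
finger_force: 15.0
r0 [[299.8643758897038, 278.2275080411985, 203.017], [414.55139438447657, 470.3911525434459, 315.91], [326.3334702195086, 442.532197952906, 129.061]]
  tab s-profile [(370, 35), (375, 54), (380, 77), (385, 109), (390, 159), (395, 213), (400, 253), (405, 277), (410, 291), (415, 298), (420, 288), (425, 256), (430, 213), (435, 172), (440, 144), (445, 121), (450, 86), (455, 43), (460, 14), (465, 2)]
r4 [[292.9758981965988, 277.399586525883, 171.232], [425.44188973831905, 475.07731482550753, 173.188], [350.74354440426845, 424.6245303818679, 226.78]]
  tab s-profile [(370, 0), (375, 0), (380, 0), (385, 0), (390, 11), (395, 61), (400, 116), (405, 136), (410, 124), (415, 120), (420, 138), (425, 168), (430, 202), (435, 205), (440, 171), (445, 123), (450, 79), (455, 44), (460, 18), (465, 5)]
r5 [[296.2591425007991, 275.3463527140771, 159.557], [432.8107953566337, 480.30677705888803, 127.666], [358.1782388877186, 420.9946576785338, 237.35]]
  tab s-profile [(370, 0), (375, 0), (380, 0), (385, 0), (390, 0), (395, 0), (400, 6), (405, 38), (410, 75), (415, 92), (420, 99), (425, 133), (430, 165), (435, 168), (440, 155), (445, 133), (450, 99), (455, 61), (460, 29), (465, 12)]
r6 [[298.9693138049868, 268.6869932090006, 157.856], [421.942917254191, 465.1780747107142, 223.395], [344.19948059629763, 415.3738043086478, 216.402]]
  tab s-profile [(370, 0), (375, 0), (380, 0), (385, 3), (390, 39), (395, 93), (400, 145), (405, 187), (410, 217), (415, 232), (420, 236), (425, 228), (430, 214), (435, 199), (440, 177), (445, 139), (450, 83), (455, 31), (460, 3), (465, 0)]
[ 0.6  0.2 -3.2] [508.5  31.2 208.2] 19.4667
```

View pics/cmp2.png

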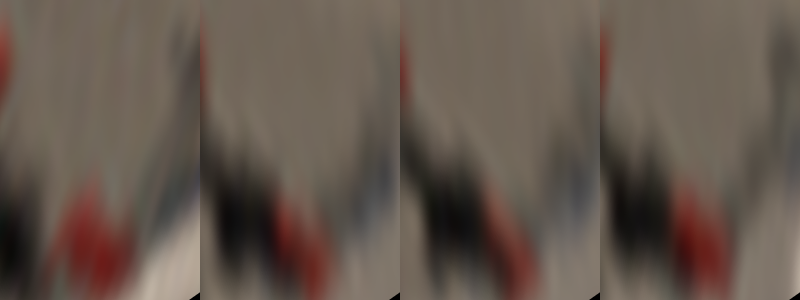

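```bash
cat > dm.py <<'E'
from h import *
np.set_printoptions(precision=1,suppress=True)
yaw=-.2585;ex=np.array([np.cos(yaw),np.sin(yaw),0]);ey=np.array([-ex[1],ex[0],0]);ez=np.array([0,0,1.]);O=np.array([508.8,41.8,0])
from scipy.optimize import brentq
K=.575
def meas(c,im,a):
    gy=np.cos(a)*ey+np.sin(a)*ez;gz=-np.sin(a)*ey+np.cos(a)*ez;cen=O+40*ez+97*gz-20*(.25-a)*gy+13*ex
    # view direction in gauge plane -> parallax-free axis
    v=(-c['R'].T@c['t'])-cen;d=np.array([v@gy,-(v@gz)]);d/=np.linalg.norm(d)   # (y, down)
    n=np.array([-d[1],d[0]]) # parallax-free (y,down)
    S=4;V,U=np.mgrid[-75:75:1/S,-75:75:1/S]
    Y=U*n[0]+V*d[0]*-1;Dn=U*n[1]-V*d[1]
    uv=proj(c,cen+Y[...,None]*gy-Dn[...,None]*gz).reshape(Y.shape+(2,)).astype(np.float32)
    f=cv2.remap(im,uv[...,0],uv[...,1],cv2.INTER_CUBIC).astype(int)
    red=np.clip(f[...,0]-f[...,1:].max(2)-12,0,80)
    hub=(abs(Y)<22)&(Dn<16)&(Dn>-22);tab=(Dn>32)&(Dn<72)&(abs(Y)<18)
    ch=(red*hub*U).sum()/(red*hub).sum()
    col=(red*tab).sum(0);us=U[0];pk=col.max();on=us[col>.4*pk];ct=(on[0]+on[-1])/2;cc=(col*us).sum()/col.sum()
    g=(f.max(2)-f.min(2)<28)&(f.max(2)>75)&(f.max(2)<150)
    e=[]
    for row in g[200:300:5]:
        w=us[row]; 
        if w.size>100:e.append((w.min()+w.max())/2)
    t=lambda s:brentq(lambda x:52*(n[0]*np.sin(x)+n[1]*np.cos(x))-s,-1.,.8)
    return ch,ct,cc,np.median(e) if e else np.nan,t(ct-ch),t(cc-ch),(red*tab).sum()/1000
if __name__=='__main__':
    p=telemetry.observe();e=np.array(p['ee_pos'])-O;y=e@ey-.6
    a=brentq(lambda x:-188*np.sin(x)-20*(.25-x)*np.cos(x)-y,-.4,.4)
    fr=[cap('scene') for _ in range(4)]
    print('a',round(a,3),'F',np.array(p['wrist_force']),'z',e[2],'t',p['time_s'],'ch ct cc face t t red',np.array2string(np.array(meas(fr[0],np.mean([x['image'].astype(float) for x in fr],0).astype(np.uint8),a)),precision=3))
E
python3 -c "
from dm import *
c=cap('scene');im=cv2.imread('pics/scene0.png')[:,:,::-1].copy();print(np.array2string(np.array(meas(c,im,.25)),precision=3))"
python3 -m jog '[{"translation":[0,0,0.001],"roll":0},{"translation":[0,0,0.001],"roll":0},{"translation":[0,0,0],"roll":0},{"translation":[0,0,0],"roll":0}]'; python3 dm.py
python3 -m jog '[{"translation":[-0.0036,0,0.0004],"roll":0},{"translation":[-0.0036,0,0.0004],"roll":0},{"translation":[-0.0036,0,0.0004],"roll":0},{"translation":[0,0,0],"roll":0},{"translation":[0,0,0],"roll":0},{"translation":[0,0,0],"roll":0}]' >/dev/null; python3 dm.py
python3 -m jog '[{"translation":[-0.0025,0,0.0004],"roll":0},{"translation":[-0.0025,0,0.0004],"roll":0},{"translation":[0,0,0],"roll":0},{"translation":[0,0,0],"roll":0},{"translation":[0,0,0],"roll":0}]' >/dev/null; python3 dm.py
python3 -m jog '[{"translation":[-0.0025,0,0.0004],"roll":0},{"translation":[-0.0025,0,0.0004],"roll":0},{"translation":[0,0,0],"roll":0},{"translation":[0,0,0],"roll":0},{"translation":[0,0,0],"roll":0}]' >/dev/null; python3 dm.py
python3 -m jog '[{"translation":[-0.0025,0,0.0005],"roll":0},{"translation":[-0.0025,0,0.0005],"roll":0},{"translation":[0,0,0],"roll":0},{"translation":[0,0,0],"roll":0},{"translation":[0,0,0],"roll":0}]' >/dev/null; python3 dm.py
```

```text
[ -1.489  38.25   38.878   4.75   -0.009   0.01  315.635]
time_s: 19.85
ee_pos: [509.1, 31.0, 208.0]
eef_rot: [3.141, 0.0, 1.314]
wrist_force: [-1.2, 0.3, 7.9]
opening: 26.1
finger_force: 15.0
a 0.036 F [-1.2  0.3  7.9] z 208.0390821330808 t 19.85 ch ct cc face t t red [ -1.138  32.     32.252   5.312   0.036   0.042 216.558]
a 0.101 F [-1.1 -0.5  7.8] z 206.80419836795787 t 20.55 ch ct cc face t t red [ -0.882  34.     33.95   13.125   0.012   0.011 279.789]
a 0.131 F [-1.5 -0.2  7.5] z 206.01644893606263 t 21.1667 ch ct cc face t t red [ -1.353  34.875  35.21   13.188   0.016   0.025 260.472]
a 0.161 F [-1.1 -0.4  6.3] z 205.07865629341666 t 21.7833 ch ct cc face t t red [ -1.704  35.875  35.863  13.438   0.021   0.021 286.697]
a 0.192 F [-0.9 -0.7  7.2] z 204.02638491551372 t 22.4 ch ct cc face t t red [ -0.849  36.875  37.136  13.25   -0.006   0.001 309.895]
```

```bash
python3 -m jog '[{"translation":[0.0039,0,-0.00075],"roll":0},{"translation":[0.0039,0,-0.0007],"roll":0},{"translation":[0.0039,0,-0.0006],"roll":0},{"translation":[0.0039,0,-0.0005],"roll":0},{"translation":[0.0039,0,-0.0004],"roll":0},{"translation":[0.0039,0,-0.00025],"roll":0},{"translation":[0.0039,0,-0.00015],"roll":0},{"translation":[0.0039,0,-0.0001],"roll":0},{"translation":[0,0,0],"roll":0},{"translation":[0,0,0],"roll":0},{"translation":[0,0,0],"roll":0},{"translation":[0,0,0],"roll":0}]'
python3 -m jog '[{"translation":[0,0,0],"roll":0},{"translation":[0,0,0],"roll":0},{"translation":[0,0,0],"roll":0},{"translation":[0,0,0],"roll":0},{"translation":[0,0,0],"roll":0},{"translation":[0,0,0],"roll":0},{"translation":[0,0,0],"roll":0},{"translation":[0,0,0],"roll":0},{"translation":[0,0,0],"roll":0},{"translation":[0,0,0],"roll":0},{"translation":[0,0,0],"roll":0},{"translation":[0,0,0],"roll":0}]'
python3 dm.py
python3 - <<'E'
from h import *
fr=[cap('scene')['image'].astype(float) for _ in range(4)]
save('s7.png',cv2.resize(np.mean(fr,0).astype(np.uint8)[195:285,205:325],None,fx=6.6,fy=6.6,interpolation=cv2.INTER_CUBIC))
E
```

```text
time_s: 23.6
ee_pos: [510.6, 36.8, 206.6]
eef_rot: [3.141, -0.001, 1.314]
wrist_force: [-1.0, -0.8, 6.2]
opening: 25.7
finger_force: 15.0
time_s: 24.6
ee_pos: [510.6, 36.8, 206.6]
eef_rot: [3.141, -0.001, 1.314]
wrist_force: [-0.0, -0.7, 5.5]
opening: 26.0
finger_force: 15.0
a 0.0 F [-0.  -0.7  5.5] z 206.59477014135942 t 24.6 ch ct cc face t t red [ -1.234  30.75   31.207  -0.125   0.045   0.056 195.332]
```

View pics/s7.png

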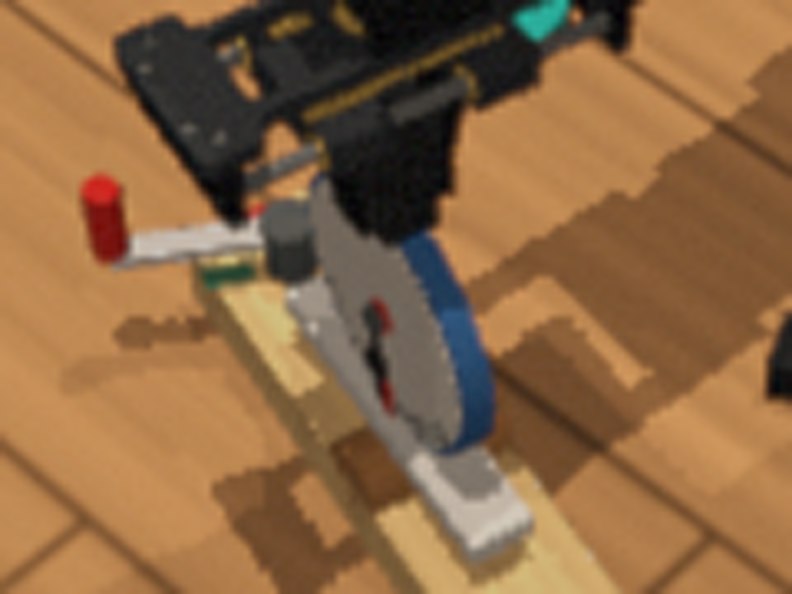

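The pointer hangs over the red tab at about (263,254). The foot sits on the ridge, and the lever is still over the green mark with its knob at (220,228). I let it settle another second, then hand in.

```bash
python3 -m jog '[{"translation":[0,0,0],"roll":0},{"translation":[0,0,0],"roll":0},{"translation":[0,0,0],"roll":0},{"translation":[0,0,0],"roll":0},{"translation":[0,0,0],"roll":0},{"translation":[0,0,0],"roll":0},{"translation":[0,0,0],"roll":0},{"translation":[0,0,0],"roll":0},{"translation":[0,0,0],"roll":0},{"translation":[0,0,0],"roll":0},{"translation":[0,0,0],"roll":0},{"translation":[0,0,0],"roll":0}]' && python3 -c "
from rig import r
print(r.close_job())"
```

```text
time_s: 26.0
ee_pos: [510.6, 36.8, 206.6]
eef_rot: [3.141, -0.001, 1.314]
wrist_force: [-0.8, -0.6, 6.3]
opening: 25.8
finger_force: 15.0
the job is handed in; nothing more can be done
None
```

I handed the job in at 26 s: the lever is at its stop over the green mark, and the gauge is still gripped at about zero lean, its foot pressed on the ridge with about 6 N. The pointer hangs over the red mark by my reading (mark at 0 to within a few hundredths of a radian), but the camera view was too coarse to confirm it exactly; the upward force also dipped to about -3 N for about a second during rocking, so the foot may have been lifted very slightly before I pressed it down again.

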